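Drip tray back into the glass grinder

ROBOT

A 6-joint arm with a two-finger parallel gripper is mounted at the origin on the work surface. World frame = base frame: x ahead of the robot, y to its left, z up, the work surface at z = 0. Lengths are in m, angles in rad, forces in N, time in s.
With the tool pointing down it reaches from about 0.275 to 0.75 m from the base axis. Payload 10.2 kg.
Tool frame: the origin (TCP) lies at the centre of the arm's flange, where the gripper is bolted on; the fingertips stand 166 mm ahead of it and the grasp point (between the pads) lies 147 mm ahead of it; x points along the fingers, y is the direction in which the jaws open and shut, and the axes are right-handed (so a half turn about x gives the same grasp; the last joint's range is limited). The gripper opens to 88 mm and grips with 3 to 60 N. Pads are 18 mm wide; open, the fingers measure 123 mm over their backs; the gripper's body (75 mm by 187 mm) begins 45 mm behind the grasp point.
Start: joints at [0.997, 0.313, 1.498, -0, 1.331, -0.223], TCP at [0.18, 0.493, 0.405] pointing down, gripper open.
Joint ranges: [-2.94, 2.94], [-0.97, 2.17], [0.19, 2.56], [-1.23, 4.37], [0.02, 3.11], [-2.88, 2.88]. Speed limits (rad/s): [2.39, 2.39, 3.01, 3.14, 3.14, 3.14].

INTERFACE

Orientations are given as a unit quaternion [w, x, y, z].
In Python, from cell import readout, camera, get_calibration, robot gives the robot as it stands. The module is installed in compiled form; this text tells all that it offers.
- The arm moves only by the shell command python3 -m jog 'ROWS' [OPENING] [FORCE]. ROWS is JSON, a list of rows, each a list of 2 entries, a list of its own where there are three numbers: the shift along the tool's x, y, z in m, then the turn about the tool's x in rad. In form: [[[dx, dy, dz], turn], ...]. A call has 1 to 12 rows; each row is the pose to reach, as a shift and turn from the pose measured when the call began, along the tool's axes at that moment; what a row does not reach only later rows make up. A row lasts 1/12 s, in which the tool goes at most 41.7 mm and 7.16 degrees, less where a joint would pass 70% of its speed; a pose out of reach is approached as far as the arm can. A call with a gripper value outside its range is refused whole. OPENING is the closure in counts, from 0 (fully open) to 255 (shut), set as the call begins (- or left out, the last holds). The fingers move at their own pace and stop on an object; FORCE is the grip in N (left out, the last holds). Time passes only in rows, so rows that repeat a pose let the fingers close. It gives the time, the measured TCP pose, the force and the opening at its end, in the units of the state.
- readout.observe(): the state, without advancing time (a new reading comes with each control period).
- camera(name): name is "scene" or "top" or "wrist"; returns the picture (420x560x3 uint8, red, green, blue); there is no depth.
- get_calibration(name): a dict with "fx", "fy", "cx", "cy" (pixels), "eye" and "orientation" of the camera in the world. Camera axes: x right, y up, looking along -z (the intrinsics and any distortion apply to the point x, -y, -z); pixel columns grow to the right and rows downward; lengths in m; the calibration is good to about 2 mm. A picture is of the moment at which its call begins: read the wrist's pose just before it. get_calibration takes no time and is no camera call; for the wrist camera it gives the pose at the moment of the call.
- robot.hand_in(): hands the job in, once; it reports no verdict.
The state is a dict: "t": time; "joints": joint angles; "dq": joint speeds; "joint_efforts": joint torques, N m; "tool_pos": TCP position; "orientation": TCP orientation; "contact_force": force on the tool from outside, world axes, zero at the start; "moment": the same for the moment, N m; "grip_width": finger opening in m.
Only numpy, scipy, OpenCV 4.12 (cv2) and the standard library are available. Lean on these libraries where they do the work, as an engineer would, in place of code of your own. Each camera call takes 0.05 s, during which the arm holds its last target. There are 200 camera calls.

TASK

The emptied drip tray of the red glass grinder lies on the bench mat. Slide it, nose first, back into the bay under the grinder: find the runners inside by feel with the tray's sides, without forcing or jamming it, and push it past the spring catch until it is fully home against the stop. Let go of it, and leave everything else on the bench alone.

Things in the scene. Friction and masses are not known exactly. Their poses are not given: they have to be found in the camera images.
- grinder: Glass grinder fixed to the bench: red housing 236 mm deep, 224 mm wide, white gridded deck 128 mm above the mat, brass bit, clear splash guard at the rear (top 215 mm). Origin on the mat (3 mm above the table) under the middle of the bay mouth, in the plane of the front face; x runs into the bay (housing at x 0 to 236 mm, y -112 to 112 mm), z up.
- bay_mouth (a point): Middle of the bay mouth on the mat; same point and axes as the grinder's origin. The bay is a slot 168 mm wide and 46 mm high at the foot of the front face; its floor is the mat itself.
- bay_middle (a point): Middle of the bay, 76 mm behind the mouth, 16 mm up. Out of sight inside, two parallel runners 131.6 mm apart (1.6 mm wider than the tray) run along x from 34 to 128 mm behind the front face; from 6 to 34 mm they flare open, 14 mm each. The pair is clamped in slotted holes: up to 11 mm off the middle to either y side, differently each time, so it can only be found by touch.
- bay_stop (a point): Middle of the flat, rigid stop that ends the bay, 130 mm behind the mouth along x, 16 mm above the mat. A spring ball catch in the +y runner resists the tray from about 18 mm before home, most about 12 to 8 mm before home (some 4 to 11 N of push), then eases until the stop is felt.
- tray: Drip tray, loose on the mat, about 220 g: steel pan 160 mm long (x), 130 mm wide over its side ribs, 32 mm high, nose corners rounded (radius 8 mm), with a red pull grip at its other end. Origin under the middle of the pan, on its underside; x points to the nose at x = 80 mm, z up. When home its nose touches the stop, and 30 mm of pan and the grip stay outside. Drags on the mat with 1 to 2 N.
- tray_nose (a point): middle of the tray's nose edge, 80 mm ahead of the tray's origin along x, 16 mm above its underside; axes as the tray's
- tray_grip (a point): Middle of the red grip, 117 mm behind the tray's origin, 28 mm above its underside; axes as the tray's. The grip is a straight flat-sided bar 14 mm thick (y), from 84 to 138 mm behind the tray's origin, 14 to 40 mm above the mat; pinch it from above, fingers either side.
- flux_bottle: bystander: clear flux bottle, 42 mm across, 115 mm high, origin under its middle; leave alone
- solder_spool: bystander: spool of solder, 54 mm across, 46 mm high, origin under its middle; leave alone
- pin_pot: bystander: blue pot for pins, 64 mm across, 60 mm high, origin under its middle; leave alone
- glass_offcut: bystander: amber glass offcut 90 x 60 x 5 mm lying flat, origin under its middle; leave alone
- glass_cutter: bystander: glass cutter 150 mm long with wooden handle lying on the mat, origin under its middle; leave alone

How it is judged:
By the outcome, as a careful person would: the job done as asked, in the order asked, and still so for the second after the job is handed in, with the robot touching nothing.
It also fails if it takes over 70 s, if anything falls off the work surface, if the arm or the gripper's body presses on something with over 40 N, if the wrist force passes 120 N, or if a joint passes its speed limit or range.

## Working session

There is one attempt and no reset: what is moved stays moved. The work goes in short steps, Python scripts to look and compute and a shell command to move; the robot and the scene stay as the last step left them, time stands still between calls to the robot, and variables do not carry over. Pictures are saved under pics/ and viewed, about 8 in all and at most 12, crops included, and the job is handed in when it is done.

```bash
mkdir -p pics; python3 - <<'E'
from cell import readout,camera,get_calibration
import cv2,numpy as np
s=readout.observe();print({k:np.round(v,3).tolist() for k,v in s.items()})
for n in("top","scene"):
    im=camera(n);cv2.imwrite(f"pics/{n}0.png",im[:,:,::-1]);print(n,get_calibration(n))
E
```

```text
{'t': 0.0, 'joints': [0.997, 0.313, 1.498, 0.0, 1.331, -0.223], 'dq': [-0.002, 0.001, 0.001, -0.001, -0.0, -0.0], 'joint_efforts': [0.0, -40.221, -25.227, 0.069, 0.035, -0.0], 'tool_pos': [0.18, 0.493, 0.404], 'orientation': [0.696, 0.123, 0.696, -0.124], 'contact_force': [0.577, 0.932, -0.639], 'moment': [-0.009, -0.019, 0.006], 'grip_width': 0.088}
top {'fx': 452.6042926970092, 'fy': 452.6042926970092, 'cx': 282.37180536849115, 'cy': 210.50164028099653, 'eye': array([ 0.32016611, -0.14044838,  1.27974332]), 'orientation': array([ 0.71018895,  0.07762433, -0.0783915 , -0.69531352])}
scene {'fx': 425.3493102799911, 'fy': 425.3493102799911, 'cx': 280.3250909301074, 'cy': 212.24997262744697, 'eye': array([ 1.24023388, -0.6988468 ,  0.87330571]), 'orientation': array([0.83743039, 0.36385263, 0.17129692, 0.37010669])}
```

View pics/top0.png

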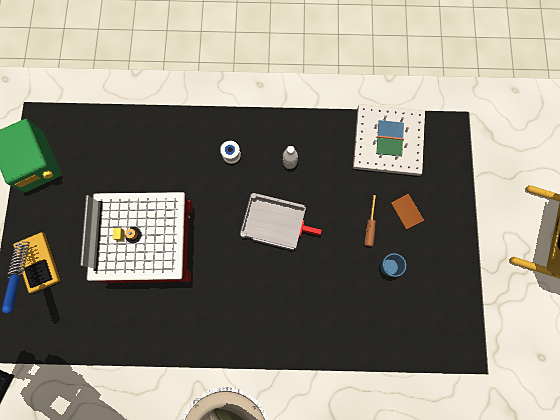

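View pics/scene0.png

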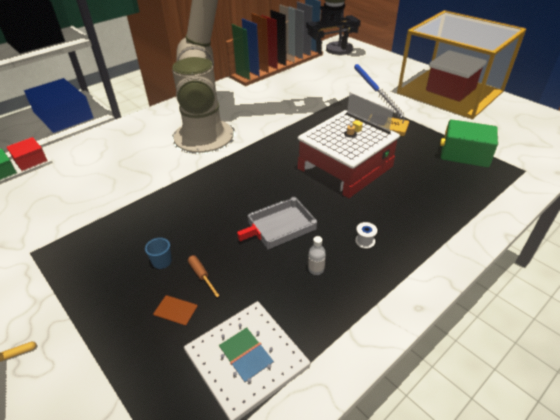

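The top view shows the grinder at left (deck corners about (100,195) to (185,280)), its front face looking right at column ~190. The tray is at about (272,221), with its red grip at (311,231) pointing away from the grinder. Next I measure both.

```bash
cat > h.py <<'E'
import numpy as np,cv2
from scipy.spatial.transform import Rotation as R
from cell import readout,camera,get_calibration
def rot(q): return R.from_quat([q[1],q[2],q[3],q[0]]).as_matrix()
def cast(c,px,z):
    px=np.atleast_2d(px).astype(float)
    d=np.c_[(px[:,0]-c["cx"])/c["fx"],-(px[:,1]-c["cy"])/c["fy"],-np.ones(len(px))]@rot(c["orientation"]).T
    return c["eye"]+d*((z-c["eye"][2])/d[:,2])[:,None]
def proj(c,p):
    q=(np.atleast_2d(p)-c["eye"])@rot(c["orientation"])
    return np.c_[c["cx"]+c["fx"]*q[:,0]/-q[:,2],c["cy"]-c["fy"]*q[:,1]/-q[:,2]]
def red(im):
    h=cv2.cvtColor(im,cv2.COLOR_RGB2HSV)
    return (((h[...,0]<6)|(h[...,0]>174))&(h[...,1]>150)&(h[...,2]>60)).astype(np.uint8)
E
python3 - <<'E'
from h import *
im=cv2.imread("pics/top0.png")[:,:,::-1].copy();c=get_calibration("top")
h=cv2.cvtColor(im,cv2.COLOR_RGB2HSV)
def big(m,box):
    x0,y0,x1,y1=box;k=np.zeros(m.shape,np.uint8);k[y0:y1,x0:x1]=m[y0:y1,x0:x1]
    cs,_=cv2.findContours(k,cv2.RETR_EXTERNAL,cv2.CHAIN_APPROX_NONE);return max(cs,key=cv2.contourArea)[:,0]
def rep(n,k,z):
    P=cast(c,k,z)[:,:2].astype(np.float32);r=cv2.minAreaRect(P);print(n,np.round(r[0],4),np.round(r[1],4),round(r[2],2),np.round(cv2.boxPoints(r),4).tolist(),'n',len(k))
white=((h[...,1]<60)&(h[...,2]>150)).astype(np.uint8)
w=cv2.morphologyEx(white,cv2.MORPH_CLOSE,np.ones((5,5)))
rep("deck",big(w,(96,185,200,300)),.131)
tm=((h[...,1]<70)&(h[...,2]>70)).astype(np.uint8)
k=big(cv2.morphologyEx(tm,cv2.MORPH_CLOSE,np.ones((7,7))),(235,185,325,260));rep("tray",k,.035)
r=red(im);kg=big(r,(295,215,330,245));rep("grip",kg,.043)
ys,xs=np.nonzero(r[180:300,180:205]);
for y in range(195,292,8):
    q=np.nonzero(r[y,150:205])[0]; print(y,(q.min()+150,q.max()+150) if len(q) else None,end=' ')
big1=cv2.resize(im[180:300,70:335],None,fx=3,fy=3,interpolation=cv2.INTER_CUBIC);cv2.imwrite("pics/crop0.png",big1[:,:,::-1])
E
```

```text
deck [0.5061 0.2306] [0.2258 0.2306] 2.13 [[0.38909998536109924, 0.3416999876499176], [0.397599995136261, 0.1111999973654747], [0.623199999332428, 0.11959999799728394], [0.6147000193595886, 0.3499999940395355]] n 394
tray [ 0.5715 -0.1122] [0.1615 0.13  ] 77.09 [[0.4900999963283539, -0.17640000581741333], [0.6168000102043152, -0.20550000667572021], [0.6528000235557556, -0.04809999838471413], [0.526199996471405, -0.01899999938905239]] n 192
grip [ 0.5441 -0.2183] [0.0571 0.0466] 76.9 [[0.5149000287055969, -0.24079999327659607], [0.5602999925613403, -0.2513999938964844], [0.573199987411499, -0.19580000638961792], [0.5278000235557556, -0.18520000576972961]] n 67
195 None 203 (np.int64(188), np.int64(191)) 211 (np.int64(190), np.int64(191)) 219 (np.int64(186), np.int64(187)) 227 (np.int64(186), np.int64(187)) 235 (np.int64(185), np.int64(187)) 243 (np.int64(185), np.int64(186)) 251 (np.int64(185), np.int64(186)) 259 (np.int64(185), np.int64(186)) 267 (np.int64(185), np.int64(186)) 275 (np.int64(185), np.int64(190)) 283 None 291 None
```

View pics/crop0.png

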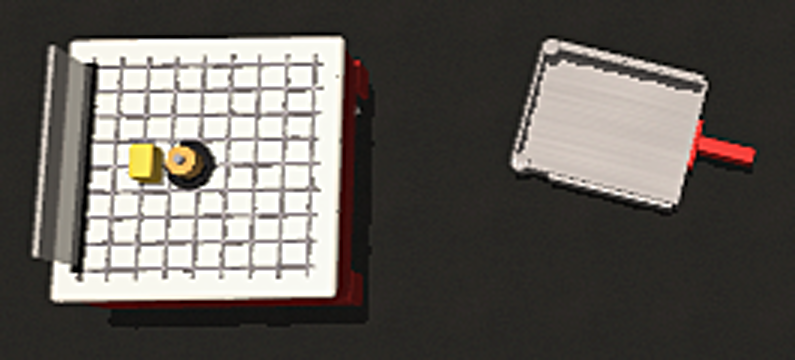

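```bash
cat >> h.py <<'E'
def togo(p,yaw=None):
    "shift in tool axes to world TCP point p, turn about tool x so that tool y lies perpendicular to heading yaw (mod pi)"
    s=readout.observe();M=rot(s["orientation"]);d=M.T@(np.array(p)-s["tool_pos"])
    t=None
    if yaw is not None:
        n=np.array([-np.sin(yaw),np.cos(yaw),0]);v=M.T@n;t=np.arctan2(v[2],v[1]);t=(t+np.pi/2)%np.pi-np.pi/2
    print("shift",np.round(d,4),"turn",t,"t",s["t"],"j6",s["joints"][5],"tcp",np.round(s["tool_pos"],4),"F",np.round(s["contact_force"],2),"w",s["grip_width"])
E
python3 - <<'E'
from h import *
im=cv2.imread("pics/top0.png")[:,:,::-1].copy();c=get_calibration("top")
g=im.min(2).astype(float)
def edge(row,a,b):  # last white->dark crossing, subpixel
    for x in range(b,a,-1):
        if g[row,x]>120: return x+(g[row,x]-120)/(g[row,x]-g[row,x+1])
pts=np.array([(edge(r,150,200),r) for r in range(200,274,2)])
P=cast(c,pts-[0,0],.131)[:,:2];vx,vy,x0,y0=cv2.fitLine(P.astype(np.float32),cv2.DIST_HUBER,0,.001,.001).ravel()
print("front edge y at x=.51",y0+(0.51-x0)*vy/vx,"heading deg",np.degrees(np.arctan2(vx,-vy))%180)
print("feet",np.round(cast(c,[(192,200.7),(190.7,281)],.003),4))
print(np.round(rot(readout.observe()["orientation"]),3));cw=get_calibration("wrist");print(cw["eye"],np.round(rot(cw["orientation"]),3))
u=np.array([np.cos(np.radians(77.1)),np.sin(np.radians(77.1))]);gp=np.array([.5715,-.1122])-.117*u;print(gp)
togo([.51,-.03,.42],np.radians(92)); togo([*gp,.42],np.radians(77.1))
E
```

```text
front edge y at x=.51 0.11529112 heading deg 92.11792
feet [[0.6306 0.1241 0.003 ]
 [0.3999 0.1128 0.003 ]]
[[-0.001  0.344  0.939]
 [-0.001  0.939 -0.344]
 [-1.    -0.001 -0.   ]]
[0.10149394 0.52167916 0.38476885] [[ 0.343 -0.89  -0.301]
 [ 0.939  0.325  0.111]
 [-0.001 -0.321  0.947]]
[ 0.54537974 -0.22624706]
shift [-0.0154 -0.3779  0.4892] turn 1.1850761604218416 t 0.1 j6 -0.22339223691340857 tcp [0.1804 0.493  0.4043] F [ 1.08 -0.59  0.6 ] w 0.08814668015324059
shift [-0.0153 -0.55    0.5899] turn 1.4451301278303736 t 0.1 j6 -0.22339223691340857 tcp [0.1804 0.493  0.4043] F [ 1.08 -0.59  0.6 ] w 0.08814668015324059
```

```bash
python3 -m jog '[[[-0.015,-0.028,0.03],0.07],[[-0.015,-0.056,0.06],0.14],[[-0.015,-0.084,0.09],0.21],[[-0.015,-0.112,0.12],0.28],[[-0.015,-0.14,0.15],0.35],[[-0.015,-0.168,0.18],0.42],[[-0.015,-0.196,0.21],0.49],[[-0.015,-0.224,0.24],0.56],[[-0.015,-0.252,0.268],0.64],[[-0.015,-0.28,0.298],0.72],[[-0.015,-0.308,0.328],0.79],[[-0.015,-0.336,0.358],0.86]]'
python3 - <<'E'
from h import *
togo([.5443,-.2311,.30],np.radians(77.1))
E
```

```text
t: 1.1
tool_pos: [0.4014, 0.0524, 0.4195]
orientation: [0.581, 0.403, 0.581, -0.404]
contact_force: [-0.4, 0.2, -0.3]
grip_width: 0.0884
shift [0.1197 0.0352 0.3154] turn 0.581322435010815 t 1.1 j6 -0.517347230549955 tcp [0.4014 0.0524 0.4195] F [-0.38  0.21 -0.31] w 0.08844725776187898
```

```bash
python3 -m jog '[[[0.012,0.004,0.032],0.06],[[0.024,0.007,0.064],0.12],[[0.036,0.011,0.096],0.18],[[0.048,0.014,0.128],0.24],[[0.06,0.018,0.16],0.3],[[0.072,0.021,0.192],0.36],[[0.084,0.025,0.224],0.42],[[0.096,0.028,0.256],0.48],[[0.108,0.032,0.288],0.54],[[0.12,0.035,0.315],0.58],[[0.12,0.035,0.315],0.581],[[0.12,0.035,0.315],0.581]]'
python3 - <<'E'
from h import *
togo([.5443,-.2311,.182],np.radians(77.1))
im=camera("wrist");cv2.imwrite("pics/w1.png",im[:,:,::-1]);c=get_calibration("wrist")
cs,_=cv2.findContours(red(im),cv2.RETR_EXTERNAL,cv2.CHAIN_APPROX_NONE)
for k in cs:
    if cv2.contourArea(k)>150:
        P=cast(c,k[:,0],.043)[:,:2].astype(np.float32);print(cv2.contourArea(k),k[:,0].min(0),k[:,0].max(0),cv2.minAreaRect(P),np.round(cv2.boxPoints(cv2.minAreaRect(P)),4).tolist())
E
```

```text
t: 2.1
tool_pos: [0.5439, -0.2315, 0.2984]
orientation: [-0.44, -0.553, -0.441, 0.554]
contact_force: [0.7, 0.6, 0.0]
grip_width: 0.0879
shift [ 0.1164  0.0006 -0.0004] turn -0.0007167754922559055 t 2.1 j6 -0.37398706262823517 tcp [ 0.5439 -0.2315  0.2984] F [0.68 0.59 0.04] w 0.08794649758461187
1327.0 [253 158] [309 227] ((0.5467225909233093, -0.21799948811531067), (0.058244992047548294, 0.04385397955775261), 77.15523529052734) [[0.5188999772071838, -0.24150000512599945], [0.5616000294685364, -0.25130000710487366], [0.5745999813079834, -0.19449999928474426], [0.5317999720573425, -0.18469999730587006]]
```

View pics/w1.png

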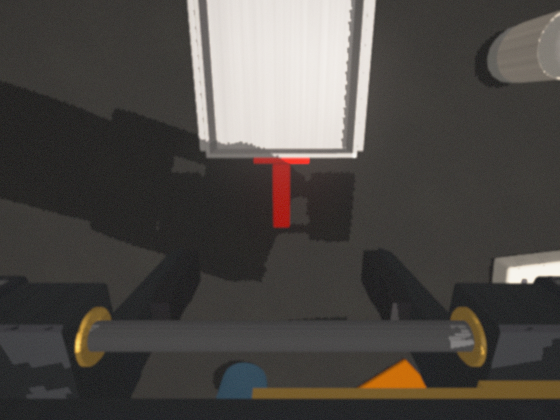

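Wrist view: the grip bar runs vertically at column ~282 (rows 160–227), midway between the fingers. The measured bar lies within 1 mm of the target, so I descend and grip.

```bash
python3 -m jog '[[[0.03,0,0],0],[[0.06,0,0],0],[[0.085,0,0],0],[[0.105,0,0],0],[[0.1165,0,0],0],[[0.1165,0,0],0],[[0.1165,0,0],0]]'
python3 -m jog '[[[0,0,0],0],[[0,0,0],0],[[0,0,0],0],[[0,0,0],0],[[0,0,0],0],[[0,0,0],0],[[0,0,0],0],[[0,0,0],0]]' 255 40
python3 - <<'E'
from h import *
a=np.radians(92.1);u=np.array([np.cos(a),np.sin(a)])
m=np.array([.511,.1155])
for d in (-.05,): # nose depth
    g=m+(d-.202)*u; print(g); togo([*g,.1825],a)
E
```

```text
t: 2.73
tool_pos: [0.5439, -0.2302, 0.1837]
orientation: [-0.441, -0.552, -0.441, 0.553]
contact_force: [-0.6, 0.5, 0.1]
grip_width: 0.0884
t: 3.4
tool_pos: [0.5439, -0.2302, 0.1837]
orientation: [-0.441, -0.552, -0.441, 0.553]
contact_force: [-0.9, 0.6, 0.1]
grip_width: 0.0366
[ 0.52023421 -0.13633076]
shift [ 0.0012 -0.0439 -0.0863] turn -0.26037576430188913 t 3.4 j6 -0.37414622478643866 tcp [ 0.5439 -0.2302  0.1837] F [-0.86  0.55  0.14] w 0.03658560063699356
```

```bash
python3 -m jog '[[[0,0,0],0],[[0,0,0],0],[[0,0,0],0],[[0,0,0],0],[[0,0,0],0],[[0,0,0],0],[[0,0,0],0]]'
```

```text
t: 3.98
tool_pos: [0.5439, -0.2302, 0.1837]
orientation: [-0.441, -0.552, -0.441, 0.553]
contact_force: [0.8, -0.2, -0.1]
grip_width: 0.0137
```

```bash
python3 -m jog '[[[0,-0.004,-0.008],-0.026],[[0,-0.009,-0.017],-0.052],[[0,-0.013,-0.026],-0.078],[[0,-0.018,-0.035],-0.104],[[0,-0.022,-0.043],-0.13],[[0,-0.026,-0.052],-0.156],[[0,-0.031,-0.061],-0.182],[[0,-0.035,-0.069],-0.208],[[0,-0.04,-0.078],-0.234],[[0,-0.044,-0.086],-0.26],[[0,-0.044,-0.086],-0.26],[[0,-0.044,-0.086],-0.26]]'
python3 - <<'E'
from h import *
a=np.radians(92.1);u=np.array([np.cos(a),np.sin(a)]);m=np.array([.511,.1155])
togo([*(m+(-.05-.202)*u),.1825],a)
im=camera("top");cv2.imwrite("pics/t2.png",cv2.resize(im[170:300,70:330],None,fx=3,fy=3,interpolation=cv2.INTER_CUBIC)[:,:,::-1])
im=camera("wrist");cv2.imwrite("pics/w2.png",im[:,:,::-1])
E
```

```text
t: 4.98
tool_pos: [0.52, -0.1361, 0.1837]
orientation: [0.509, 0.49, 0.509, -0.491]
contact_force: [-0.7, 1.2, 0.9]
grip_width: 0.0137
shift [0.0012 0.0002 0.0003] turn 0.00048679768664916523 t 4.9833 j6 -0.5104265960625871 tcp [ 0.52   -0.1361  0.1837] F [-0.67  1.2   0.88] w 0.013734299672076738
```

View pics/t2.png

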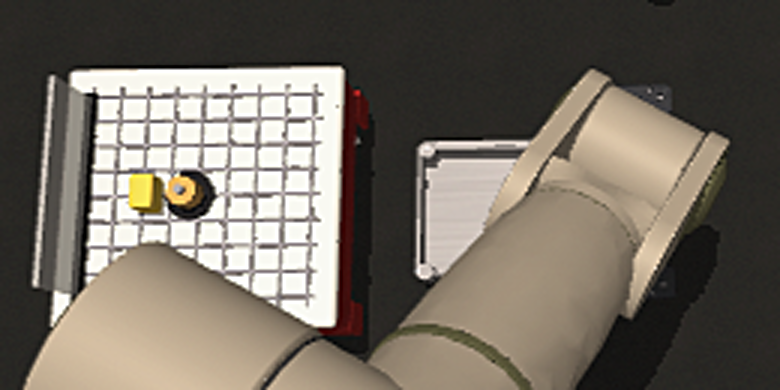

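View pics/w2.png

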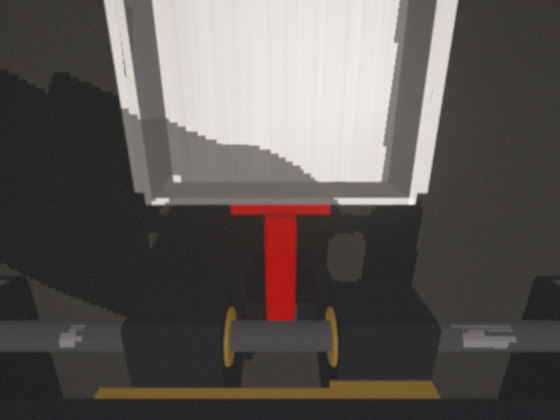

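The top crop shows the nose edge at column ~415 (image px 208), square to the grinder front. The wrist view shows the bar firmly between the pads and the tray straight. One numeric check of the nose follows, then the approach.

```bash
python3 - <<'E'
from h import *
c=get_calibration("top");P=cast(c,[(70+415.5/3,170+140/3),(70+414.5/3,170+283/3)],.035)[:,:2]
a=np.radians(92.1);u=np.array([np.cos(a),np.sin(a)]);v=np.array([-u[1],u[0]]);m=np.array([.511,.1155])
print(P,[((p-m)@u,(p-m)@v) for p in P])
M=rot(readout.observe()["orientation"]);print(np.round(M,4),"z heading",np.degrees(np.arctan2(M[1,2],M[0,2])),"tool z.u",M[:2,2]@u,"tool y.v",M[:2,1]@v)
E
```

```text
[[0.57772388 0.06819728]
 [0.44419096 0.06155386]] [(np.float64(-0.04971596233618682), np.float64(-0.0649457256059465)), (np.float64(-0.05146177962704387), np.float64(0.06874096084455011))]
[[-1.000e-03  9.993e-01  3.600e-02]
 [-3.000e-04  3.600e-02 -9.994e-01]
 [-1.000e+00 -1.000e-03  2.000e-04]] z heading -87.9343552542599 tool z.u -0.9999997948021568 tool y.v -0.9999992812478302
```

```bash
python3 -m jog '[[[0,0,-0.008],0],[[0,0,-0.016],0],[[0,0,-0.024],0],[[0,0,-0.032],0],[[0,0,-0.04],0],[[0,0,-0.046],0],[[0,0,-0.052],0],[[0,0,-0.055],0],[[0,0,-0.058],0],[[0,0,-0.058],0]]'
python3 -m jog '[[[0,0,-0.002],0],[[0,0,-0.004],0],[[0,0,-0.004],0]]'
```

```text
t: 5.92
tool_pos: [0.518, -0.0782, 0.1837]
orientation: [0.509, 0.491, 0.509, -0.491]
contact_force: [-0.3, 1.8, 0.6]
grip_width: 0.0134
t: 6.17
tool_pos: [0.5178, -0.074, 0.1837]
orientation: [0.509, 0.491, 0.509, -0.491]
contact_force: [0.3, 1.4, -0.2]
grip_width: 0.0135
```

```bash
for i in 1 2 3; do python3 -m jog '[[[0,0,-0.001],0],[[0,0,-0.002],0],[[0,0,-0.002],0]]' | egrep 'pos|force'; done
```

```text
tool_pos: [0.5177, -0.0719, 0.1837]
contact_force: [-0.0, 0.2, -0.6]
tool_pos: [0.5177, -0.0698, 0.1837]
contact_force: [0.3, -0.5, 0.3]
tool_pos: [0.5176, -0.0676, 0.1837]
contact_force: [0.2, 0.8, -1.3]
```

```bash
for i in 1 2 3; do python3 -m jog '[[[0,0,-0.001],0],[[0,0,-0.002],0],[[0,0,-0.002],0]]' | egrep 'pos|force'; done
```

```text
tool_pos: [0.5175, -0.0654, 0.1837]
contact_force: [-0.2, 0.9, -0.0]
tool_pos: [0.5174, -0.0632, 0.1837]
contact_force: [0.8, 1.1, 0.2]
tool_pos: [0.5173, -0.061, 0.1837]
contact_force: [0.2, 1.0, -1.1]
```

```bash
for i in 1 2; do python3 -m jog '[[[0,0,-0.001],0],[[0,0,-0.002],0],[[0,0,-0.002],0]]' | egrep 'pos|force'; done;  for i in 1 2 3; do python3 -m jog '[[[0,0.001,0],0],[[0,0.001,0],0]]' | egrep 'pos|force'; done
```

```text
tool_pos: [0.5172, -0.0589, 0.1837]
contact_force: [-0.3, -0.3, -0.4]
tool_pos: [0.5171, -0.0569, 0.1837]
contact_force: [-1.9, -2.9, 0.4]
tool_pos: [0.518, -0.0568, 0.1837]
contact_force: [-2.7, -3.9, 1.9]
tool_pos: [0.5189, -0.0569, 0.1837]
contact_force: [-3.2, -2.4, 1.9]
tool_pos: [0.5198, -0.0569, 0.1837]
contact_force: [-4.8, -3.3, 2.7]
```

Contact is on the world +x flare (force toward −x and −y), so the runners sit toward −x. I shift that way.

```bash
python3 -m jog '[[[0,-0.001,0],0],[[0,-0.002,0],0],[[0,-0.003,0],0],[[0,-0.003,0],0]]' | egrep 'pos|force'; for i in 1 2 3 4; do python3 -m jog '[[[0,-0.001,0],0],[[0,-0.001,0],0]]' | egrep 'pos|force'; done
```

```text
tool_pos: [0.5168, -0.0568, 0.1837]
contact_force: [-0.8, 1.2, -0.2]
tool_pos: [0.5158, -0.0568, 0.1837]
contact_force: [0.3, 0.6, -0.6]
tool_pos: [0.5147, -0.0569, 0.1837]
contact_force: [0.7, -0.7, -1.2]
tool_pos: [0.5136, -0.0569, 0.1837]
contact_force: [0.1, -0.1, -1.3]
tool_pos: [0.5125, -0.057, 0.1837]
contact_force: [0.5, -1.1, -0.8]
```

```bash
for i in 1 2 3 4; do python3 -m jog '[[[0,-0.001,0],0],[[0,-0.001,0],0]]' | egrep 'pos|force'; done
```

```text
tool_pos: [0.5113, -0.0571, 0.1837]
contact_force: [-0.1, -0.6, -0.8]
tool_pos: [0.5102, -0.0571, 0.1837]
contact_force: [0.2, -0.4, -0.2]
tool_pos: [0.5091, -0.0571, 0.1837]
contact_force: [-0.3, -0.4, -0.8]
tool_pos: [0.508, -0.0572, 0.1837]
contact_force: [0.0, -0.3, -0.5]
```

```bash
for i in 1 2 3 4 5; do python3 -m jog '[[[0,-0.001,0],0],[[0,-0.001,0],0]]' | egrep 'pos|force'; done
```

```text
tool_pos: [0.5068, -0.0572, 0.1837]
contact_force: [1.0, -0.2, 0.0]
tool_pos: [0.5057, -0.0573, 0.1837]
contact_force: [0.3, 0.5, -0.9]
tool_pos: [0.5046, -0.0573, 0.1837]
contact_force: [0.3, -0.6, 0.1]
tool_pos: [0.5035, -0.0573, 0.1837]
contact_force: [-0.7, -0.0, -0.8]
tool_pos: [0.5023, -0.0574, 0.1837]
contact_force: [0.1, -0.8, -0.3]
```

```bash
python3 -m jog '[[[0,0.002,0],0],[[0,0.004,0],0],[[0,0.006,0],0],[[0,0.006,0],0]]' | egrep 'pos|force'; for i in 1 2 3; do python3 -m jog '[[[0,0,-0.001],0],[[0,0,-0.002],0],[[0,0,-0.002],0]]' | egrep 'pos|force'; done
```

```text
tool_pos: [0.5087, -0.0571, 0.1837]
contact_force: [-0.5, 1.2, 0.5]
tool_pos: [0.5086, -0.055, 0.1837]
contact_force: [-0.5, -0.0, 0.5]
tool_pos: [0.5086, -0.0528, 0.1837]
contact_force: [0.2, 0.1, 0.2]
tool_pos: [0.5085, -0.0506, 0.1837]
contact_force: [0.1, 0.4, -0.3]
```

```bash
for i in 1 2 3 4; do python3 -m jog '[[[0,0,-0.001],0],[[0,0,-0.002],0],[[0,0,-0.002],0]]' | egrep 'pos|force'; done
```

```text
tool_pos: [0.5084, -0.0484, 0.1837]
contact_force: [-0.6, 0.2, -0.8]
tool_pos: [0.5083, -0.0462, 0.1837]
contact_force: [-0.0, 0.5, -0.6]
tool_pos: [0.5082, -0.044, 0.1837]
contact_force: [0.2, -0.2, -1.3]
tool_pos: [0.5081, -0.0419, 0.1837]
contact_force: [1.2, 0.1, -0.2]
```

```bash
python3 - <<'E'
from h import *
im=camera("wrist");cv2.imwrite("pics/w3.png",im[:,:,::-1])
s=readout.observe();print(s["contact_force"],s["moment"],s["joints"])
E
```

```text
[ 0.35615669 -0.42931325 -0.97014123] [-0.05922104 -0.18774105 -0.04241326] [-3.12456717e-01  5.73518113e-01  1.76606268e+00  4.02834340e-04
  8.06070560e-01 -3.50539495e-01]
```

View pics/w3.png

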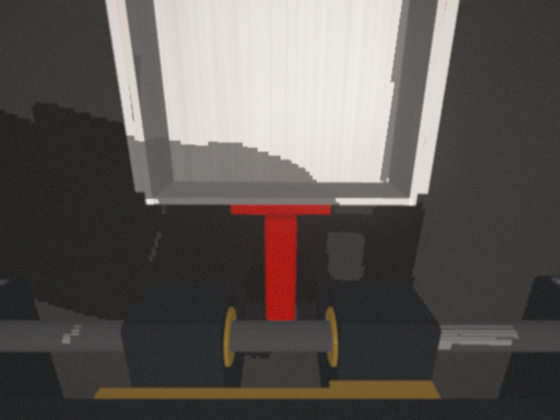

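The tray sits in the grip exactly as before (bar at column 281, rear edge level at row 202). I continue forward.

```bash
for i in 1 2 3 4; do python3 -m jog '[[[0,0,-0.001],0],[[0,0,-0.002],0],[[0,0,-0.002],0]]' | egrep 'pos|force'; done
```

```text
tool_pos: [0.508, -0.0397, 0.1837]
contact_force: [0.1, -0.5, 0.4]
tool_pos: [0.5079, -0.0376, 0.1837]
contact_force: [-0.2, -0.1, -0.9]
tool_pos: [0.5079, -0.0354, 0.1837]
contact_force: [0.9, -0.5, -0.2]
tool_pos: [0.5078, -0.0332, 0.1837]
contact_force: [1.2, 0.1, -1.1]
```

```bash
python3 -m jog '[[[0,0.001,0],0],[[0,0.002,0],0],[[0,0.002,0],0]]' | egrep 'pos|force';python3 -m jog '[[[0,-0.002,0],0],[[0,-0.004,0],0],[[0,-0.004,0],0]]' | egrep 'pos|force'
```

```text
tool_pos: [0.5098, -0.0331, 0.1837]
contact_force: [-1.0, 0.6, 1.5]
tool_pos: [0.5055, -0.0332, 0.1837]
contact_force: [-0.3, 0.3, -0.7]
```

```bash
python3 -m jog '[[[0,0.001,0],0],[[0,0.002,0],0],[[0,0.002,0],0]]' | egrep 'pos|force'; for i in 1 2 3 4; do python3 -m jog '[[[0,0,-0.001],0],[[0,0,-0.002],0],[[0,0,-0.002],0]]' | egrep 'pos|force'; done
```

```text
tool_pos: [0.5076, -0.0331, 0.1837]
contact_force: [0.3, -0.6, 0.4]
tool_pos: [0.5076, -0.031, 0.1837]
contact_force: [0.9, -0.7, 0.1]
tool_pos: [0.5076, -0.0288, 0.1837]
contact_force: [-0.0, 0.2, -0.2]
tool_pos: [0.5075, -0.0266, 0.1837]
contact_force: [0.8, -0.5, -0.6]
tool_pos: [0.5074, -0.0244, 0.1837]
contact_force: [0.6, -0.7, -0.8]
```

```bash
python3 - <<'E'
from h import *
im=camera("scene");cv2.imwrite("pics/s3.png",cv2.resize(im[90:260,220:420],None,fx=3.5,fy=3.5,interpolation=cv2.INTER_CUBIC)[:,:,::-1])
a=np.radians(92.1);u=np.array([np.cos(a),np.sin(a)]);v=np.array([-u[1],u[0]]);m=np.array([.511,.1155]);s=readout.observe()
c=get_calibration("scene");T=s["tool_pos"][:2]
q=[[*(T+(.202-.160)*u+k*v),.035] for k in(-.065,.065)]+[[*(m+k*v),.003] for k in(-.084,.084,-.112)]+[[*(m+k*v),.049] for k in(-.084,.084)]
print(np.round((proj(c,q)-[220,90])*3.5)); print((T-m)@v)
E
```

```text
[[330. 375.]
 [225. 309.]
 [425. 366.]
 [291. 286.]
 [450. 380.]
 [430. 326.]
 [292. 247.]]
0.008723142082002448
```

View pics/s3.png

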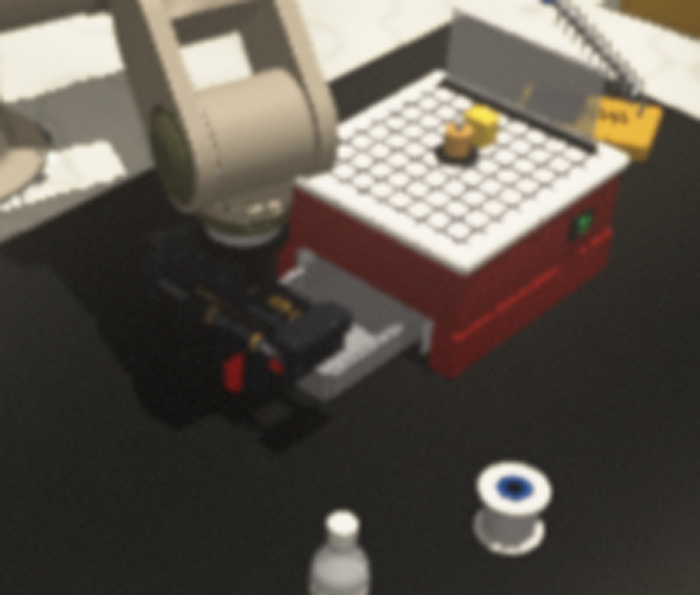

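```bash
python3 -m jog '[[[0,0.001,0],0],[[0,0.0025,0],0],[[0,0.0025,0],0],[[0,0.0025,0],0]]' | egrep 'pos|force';  python3 -c "
from h import *
for i in range(4): camera('top');s=readout.observe();print(np.round(s['contact_force'],1),np.round(s['moment'],2))"
python3 -m jog '[[[0,-0.002,0],0],[[0,-0.005,0],0],[[0,-0.005,0],0],[[0,-0.005,0],0]]' | egrep 'pos|force'; python3 -c "
from h import *
for i in range(4): camera('top');s=readout.observe();print(np.round(s['contact_force'],1),np.round(s['moment'],2))"
```

```text
tool_pos: [0.5099, -0.0243, 0.1837]
contact_force: [-1.1, -1.0, 0.8]
[-1.6 -0.7  0.6] [-0.22  0.18  0.34]
[-3.  -1.   0.6] [-0.19  0.23  0.32]
[-1.4 -0.5  1.2] [-0.18  0.22  0.25]
[-2.1 -0.8  0.9] [-0.28  0.17  0.28]
tool_pos: [0.5048, -0.0246, 0.1837]
contact_force: [0.4, 0.9, -0.4]
[ 0.4 -0.2  0.4] [-0.11 -0.08 -0.21]
[-0.3 -0.2 -0.1] [-0.08 -0.03 -0.24]
[0.9 0.1 0. ] [-0.13 -0.07 -0.12]
[ 0.1 -0.2  0.8] [-0.2  -0.05 -0.18]
```

In the runners: lateral play is now tight, with Mz +0.3 N·m on one side and −0.2 on the other. I centre and advance, watching Mz.

```bash
cat > st.py <<'E'
from h import *
F=[];
for i in range(3): camera('top');s=readout.observe();F.append(np.r_[s['contact_force'],s['moment']])
print(round(s['t'],2),np.round(s['tool_pos'],4),np.round(np.mean(F,0),2),round(s['grip_width'],4))
E
python3 -m jog '[[[0,0.001,0],0],[[0,0.002,0],0],[[0,0.002,0],0]]' >/dev/null; python3 st.py; for i in 1 2 3; do python3 -m jog '[[[0,0,-0.002],0],[[0,0,-0.004],0],[[0,0,-0.004],0]]' >/dev/null; python3 st.py; done
```

```text
17.57 [ 0.5069 -0.0245  0.1837] [-0.59  0.17  0.25 -0.15 -0.06  0.03] 0.0133
17.97 [ 0.5068 -0.0203  0.1837] [ 0.19  0.56 -0.45 -0.07 -0.13  0.01] 0.0133
18.37 [ 0.5066 -0.0162  0.1837] [-0.26  0.42  0.07 -0.08 -0.12 -0.01] 0.0136
18.77 [ 0.5065 -0.0121  0.1837] [ 0.24  0.59 -0.36 -0.08 -0.15 -0.  ] 0.0137
```

```bash
for i in 1 2 3 4; do python3 -m jog '[[[0,0,-0.002],0],[[0,0,-0.004],0],[[0,0,-0.006],0],[[0,0,-0.008],0],[[0,0,-0.008],0]]' >/dev/null; python3 st.py; done
```

```text
19.33 [ 0.5061 -0.004   0.1837] [ 0.2   1.19 -0.3  -0.07 -0.11  0.01] 0.0133
19.9 [0.5058 0.0041 0.1837] [-0.32  0.88 -0.79 -0.13 -0.08 -0.01] 0.014
20.47 [0.5055 0.0122 0.1837] [ 0.6   0.54 -0.9  -0.09 -0.08 -0.02] 0.0136
21.03 [0.5052 0.0203 0.1838] [ 0.21  0.67 -0.55 -0.1  -0.1   0.02] 0.0137
```

```bash
for i in 1 2 3 4; do python3 -m jog '[[[0,0,-0.002],0],[[0,0,-0.004],0],[[0,0,-0.004],0]]' >/dev/null; python3 st.py; done
```

```text
21.43 [0.505  0.0244 0.1837] [ 0.29  0.45 -0.54 -0.12 -0.12  0.04] 0.0133
21.83 [0.5049 0.0285 0.1838] [ 1.22  0.14 -2.56 -0.2  -0.15 -0.1 ] 0.0139
22.23 [0.5047 0.0326 0.1837] [ 1.51 -0.1  -1.14 -0.22 -0.21 -0.18] 0.0139
22.63 [0.5045 0.0368 0.1837] [ 0.97  1.13 -0.41 -0.1  -0.1  -0.18] 0.0135
```

```bash
for i in 1 2 3 4; do python3 -m jog '[[[0,0,-0.002],0],[[0,0,-0.002],0],[[0,0,-0.002],0]]' >/dev/null; python3 st.py; done
```

```text
23.03 [0.5043 0.039  0.1837] [-0.09  1.8  -0.76  0.03 -0.09 -0.2 ] 0.0136
23.43 [0.5042 0.0411 0.1837] [ 0.95  1.87 -0.35  0.06 -0.09 -0.21] 0.0138
23.83 [0.5041 0.0433 0.1837] [ 0.6   2.14 -1.43  0.13 -0.12 -0.22] 0.0137
24.23 [0.5041 0.0453 0.1837] [ 0.9   1.47 -1.64 -0.04 -0.14 -0.14] 0.0138
```

```bash
for i in 1 2 3 4; do python3 -m jog '[[[0,0,-0.001],0],[[0,0,-0.001],0]]' >/dev/null; python3 st.py; done
```

```text
24.55 [0.504  0.0463 0.1838] [ 0.45 -0.04 -1.07 -0.18 -0.07 -0.07] 0.0137
24.87 [0.5042 0.0467 0.1839] [ 1.37 -5.77 -1.81 -1.08 -0.19 -0.03] 0.0134
25.18 [0.5043 0.047  0.1838] [-0.07 -7.37 -1.07 -1.36 -0.02 -0.05] 0.0133
25.5 [0.5043 0.0472 0.1838] [-0.78 -7.38 -1.76 -1.34  0.05 -0.04] 0.0136
```

```bash
python3 -m jog '[[[0,0,-0.001],0],[[0,0,-0.002],0],[[0,0,-0.002],0],[[0,0,-0.002],0]]' >/dev/null; python3 st.py; python3 - <<'E'
from h import *
im=camera("wrist");cv2.imwrite("pics/w4.png",im[:,:,::-1])
E
```

```text
25.98 [0.5043 0.0478 0.1839] [ -1.24 -15.39  -1.28  -2.4    0.18  -0.03] 0.0134
```

View pics/w4.png

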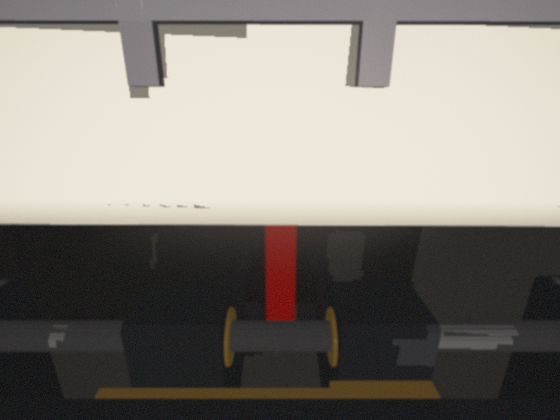

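Push force rose to 15 N, above the catch's 11 N maximum, with no further travel, no side force and no slip of the bar. That means the rigid stop, at est. depth ≈130 mm. I relax, open the fingers and lift.

```bash
python3 -m jog '[[[0,0,0],0],[[0,0,0],0]]' >/dev/null; python3 st.py; python3 -m jog '[[[0,0,0],0],[[0,0,0],0],[[0,0,0],0],[[0,0,0],0],[[0,0,0],0],[[0,0,0],0],[[0,0,0],0],[[0,0,0],0],[[0,0,0],0],[[0,0,0],0],[[0,0,0],0]]' 0; python3 -m jog '[[[-0.01,0,0],0],[[-0.03,0,0],0],[[-0.06,0,0],0],[[-0.09,0,0],0],[[-0.12,0,0],0],[[-0.15,0,0],0],[[-0.15,0,0.03],0],[[-0.15,0,0.065],0],[[-0.15,0,0.1],0],[[-0.15,0,0.13],0],[[-0.15,0,0.13],0]]'; python3 - <<'E'
from h import *
im=camera("wrist");cv2.imwrite("pics/w5.png",im[:,:,::-1]);c=get_calibration("wrist")
cs,_=cv2.findContours(red(im),cv2.RETR_EXTERNAL,cv2.CHAIN_APPROX_NONE)
a=np.radians(92.1);u=np.array([np.cos(a),np.sin(a)]);v=np.array([-u[1],u[0]]);m=np.array([.511,.1155])
for k in cs:
    if cv2.contourArea(k)>150:
        P=cast(c,k[:,0],.043)[:,:2]-m;print(cv2.contourArea(k),k[:,0].min(0),k[:,0].max(0),"u",(P@u).min(),(P@u).max(),"v",(P@v).min(),(P@v).max())
E
```

```text
26.35 [0.5044 0.0477 0.1839] [ 0.59 -3.29 -0.3  -0.57 -0.11 -0.07] 0.0139
t: 27.27
tool_pos: [0.5044, 0.0477, 0.1839]
orientation: [0.51, 0.488, 0.511, -0.491]
contact_force: [-0.1, 1.1, 0.3]
grip_width: 0.0853
t: 28.18
tool_pos: [0.5102, -0.0858, 0.335]
orientation: [0.509, 0.489, 0.509, -0.492]
contact_force: [-0.3, 0.1, -0.1]
grip_width: 0.0879
151.5 [270   0] [288  62] u -0.08546037116484898 -0.04209733170450466 v 0.0031604839404416854 0.01773544253906078
```

View pics/w5.png

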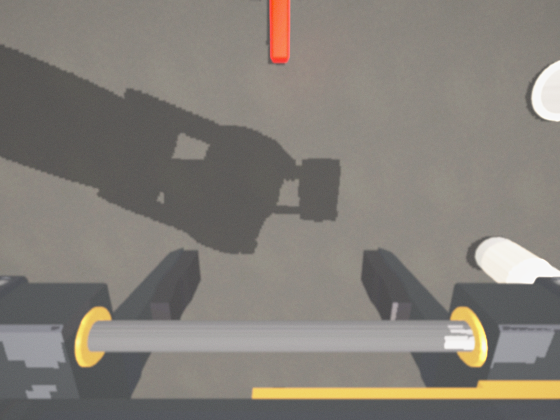

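The grip's end is at row 62, column 279. It measures 85.5 mm outside the front face, against 88 mm expected when home, and 96–100 mm if it had hung on the catch. The tray is released and seated, so I hand in.

```bash
python3 -c "
from h import *
b=cv2.imread('pics/top0.png')[:,:,::-1].astype(int);d=np.abs(camera('top').astype(int)-b).max(2)
for n,(x,y) in dict(spool=(231,151),bottle=(290,157),cutter=(371,222),offcut=(407,211),pot=(393,265)).items(): print(n,int((d[y-14:y+14,x-14:x+14]>40).sum()))
print(readout.observe()['contact_force'])
from cell import robot
print(robot.hand_in())"
```

```text
spool 0
bottle 0
cutter 0
offcut 0
pot 0
[0.22940725 0.20128301 0.09717769]
the job is handed in; nothing more can be done
None
```

The drip tray is back in the grinder's bay, against the stop. I let go of it, moved the arm clear and handed the job in at about 28 s of the 70 s allowed.

- **Finding the runners:** I gripped the tray by its bar, lined it up with the bay and felt for the flares. One touch on the side away from the robot showed the runners sit about 9 mm toward grinder +y. I did not touch the other flare at that depth. Inside, a small side-to-side wiggle met resistance both ways, and the rest went in with almost no side force.
- **Fully home:** At the end the push rose to 15 N with no further travel, more than the catch's 11 N maximum. After release, the end of the grip measured 85.5 mm outside the front face. That compares with 88 mm expected when home, and about 96–100 mm if it had hung on the catch.
- **Rest of the bench:** The top picture showed no change around the spool, bottle, cutter, offcut or pot. The arm was touching nothing at hand-in.

**Checks that disagreed:**
- I never read the catch's 4–11 N peak as push force. I saw only a side force of about 1.5 N, then a slight pull inward, probably because I read the force only every 2–4 mm there.
- My camera depth estimate differed from the feel in the flares by about 3 mm, and from the stop by 2–3 mm.

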